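# Stack the pivot parts on the microscope stand

### The job

Build up the pivot on the microscope's accessory stand: thread the steel spacer onto the stand's upright bolt first, then the flat washer, then the bushing. Each must lie flat on the one below, with the spacer right down on the foot, and be let go.

Things in the scene. Friction and masses are not known exactly. Their poses are not given: they have to be found in the camera images.
- stand: Black square foot plate, 110 x 110 mm and 12 mm thick, fixed to the bench at any yaw, with one plain steel bolt standing upright at its centre: 12 mm in diameter, its slightly tapered tip 62 mm above the plate's top (74 mm above the bench). Origin: centre of the plate's underside, on the bench surface and on the bolt's axis; z up along the bolt.
- spacer: Loose dark steel spacer: thick-walled ring of middling height lying flat on the bench with its hole up, outside diameter 48 mm, hole 32 mm right through, 20 mm tall, about 0.16 kg. Origin: centre of its underside; z up along the hole. A solid dark steel end cap of the same outer size, without a hole, lies nearby and is not wanted.
- washer: Loose dark steel washer: the flattest and widest ring, lying flat on the bench, outside diameter 56 mm, hole 32 mm, 10 mm thick, about 0.13 kg. Origin: centre of its underside; z up along the hole.
- bushing: Loose dark steel bushing: the tallest, narrowest and thinnest-walled ring, standing on the bench with its hole up, outside diameter 42 mm, hole 32 mm right through, 30 mm tall, about 0.14 kg. Origin: centre of its underside; z up along the hole.
There are look-alikes about, which are no part of the job. Leave any red look-alike of the bushing alone.

How it is judged (in metres and radians):
On the way, in this order (a step that is already met when the one before it is completed fails the run):
1. the spacer is on the bolt, flat on the foot plate (horizontal distance between spacer and stand below 0.015 m and z of spacer in the frame of stand between 0.007 and 0.017 m and angle between spacer's own z axis and vertical below 0.175 rad), for 0.2 s.
2. the washer is on the bolt, flat on the spacer (all of step 1 and horizontal distance between washer and stand below 0.015 m and z of washer in the frame of stand between 0.027 and 0.037 m and angle between washer's own z axis and vertical below 0.175 rad), for 0.2 s.
3. the bushing is on the bolt, flat on the washer (all of step 2 and horizontal distance between bushing and stand below 0.015 m and z of bushing in the frame of stand between 0.037 and 0.047 m and angle between bushing's own z axis and vertical below 0.175 rad), for 0.2 s.
At the end, for the whole second after the job is handed in: Spacer, washer and bushing are all threaded on the bolt in that order from below: each within 15 mm of the bolt's axis, its underside within 5 mm of 12, 32 and 42 mm above the bench respectively, tilted less than 10 degrees and at rest (all of step 3 and linear speed of each of spacer, washer, bushing below 0.02 m/s); the robot touches nothing.
It also fails if it takes over 67 s, if anything falls off the work surface, if the arm or the gripper's body presses on something with over 40 N, if the wrist force passes 120 N, or if a joint passes its speed limit or range.

### The arm

A 6-joint arm with a two-finger parallel gripper is mounted at the origin on the work surface. World frame = base frame: x ahead of the robot, y to its left, z up, the work surface at z = 0. Lengths are in m, angles in degrees, forces in N, time in s.
With the tool pointing down it reaches from about 0.35 to 0.875 m from the base axis. Payload 4.2 kg.
Tool frame: the origin (TCP) lies on the centre line of the jaws, within the pads' length; the fingertips stand 25 mm ahead of it and the grasp point (between the pads) lies 6 mm ahead of it; z points along the fingers, y is the line along which they close (so a half turn about z gives the same grasp; the last joint's range is limited). The gripper opens to 87 mm and grips with 3 to 60 N. Pads are 19 mm wide; open, the fingers measure 117 mm over their backs; the gripper's body (75 mm by 190 mm) begins 51 mm behind the grasp point.
Start: joints at [81.337, 22.042, 0.453, 0, -68.411, -14.817], TCP at [0.249, 0.573, 0.248] pointing down, gripper open.
Joint ranges: [-179.83, 179.83], [-69.29, 118.12], [-61.27, 80.66], [-181.25, 117.63], [-171.15, -9.14], [-177.46, 177.46]. Speed limits (degrees/s): [159.86, 159.86, 180, 180, 180, 180].

### API

Orientations are given as a 3x3 rotation matrix whose columns are the frame's x, y, z axes.
In Python, from station import r gives the robot as it stands.
- The arm moves only by the tool move_arm, never from a script. Its argument "series" is a list of rows, each an object with "grip": the opening, from 0 (shut) to 1 (fully open); "xyz": the shift along the tool's x, y, z in mm, a list of three; "angular": the turn, a rotation vector about the tool's x, y, z in rad, a list of three. A call has 1 to 10 rows; each row is the pose to reach, as a shift and turn from the pose commanded when the call began, along the tool's axes at that moment; what a row does not reach only later rows make up. A row lasts 1/10 s, in which the tool goes at most 50 mm and 8.59 degrees, less where a joint would pass 70% of its speed; a pose out of reach is approached as far as the arm can. A call with a gripper value outside its range is refused whole. The fingers move at their own pace and stop on an object; the grip force is fixed at half the most. Time passes only in rows, so rows that repeat a pose let the fingers close. It gives the time, the measured TCP pose, the force, the opening and the grip force at its end, in the units of the state.
- r.sense(): the state, without advancing time (a new reading comes with each control period).
- r.capture(name): name is "side" or "top" or "wrist"; returns a dict with "img" (420x560x3 uint8, red, green, blue), "camera_matrix" (3x3 intrinsics, pixels), "rvec" (rotation vector, rad) and "tvec" (3), from world to camera coordinates, as OpenCV has them; the wrist camera has in their place "hand_eye" (4x4, takes a point from camera to tool coordinates, whose origin is the TCP and whose axes are the flange's). Camera axes: x right, y down, z forward; pixel columns grow to the right and rows downward; lengths in m; the calibration is good to about 2 mm. A picture is of the moment at which its call begins: read the wrist's pose just before it. There is no depth.
- r.finish_job(): hands the job in; it is judged then, once.
The state is a dict: "time_s": time; "joints": joint angles; "joint_velocities": joint speeds; "effort": joint torques, N m; "tcp_pos": TCP position; "ee_rot": TCP orientation; "wrist_force": force on the tool from outside, world axes, zero at the start; "moment": the same for the moment, N m; "gripper_width": opening from 0.0 (shut) to 1.0 (fully open); "gripper_force": force on a finger pad.
Only numpy, scipy, OpenCV 4.12 (cv2) and the standard library are available. Lean on these libraries where they do the work, as an engineer would, in place of code of your own. Each camera call takes 0.05 s, during which the arm holds its last target. There are 200 camera calls.

## Working session

There is one attempt and no reset: what is moved stays moved. The work goes in short steps, Python scripts to look and compute and a tool call to move; the robot and the scene stay as the last step left them, time stands still between calls to the robot, and variables do not carry over. Pictures are saved under pics/ and viewed, at most 10 in all, crops included, and the job is handed in when it is done.

Besides the shell and the picture viewer there is one more tool, called after ">>>" in YAML: its name, and indented under it one key for each argument. move_arm: Moves the arm, as the interface text tells. Its arguments: {"type":"object","properties":{"series":{"type":"array"}},"required":["series"]}

```bash
mkdir -p pics; ls
cat > h.py <<'E'
import numpy as np, cv2
from station import r
def cam(c,s=None):
    K=np.array(c["camera_matrix"],float)
    if "hand_eye" in c:
        H=np.array(c["hand_eye"]);R=np.array(s["ee_rot"])
        return K,R@H[:3,:3],np.array(s["tcp_pos"])+R@H[:3,3]
    R=cv2.Rodrigues(np.array(c["rvec"],float))[0]
    return K,R.T,-R.T@np.array(c["tvec"],float).ravel()
def ray(c,uv,z,s=None):
    K,R,o=cam(c,s); d=R@np.linalg.inv(K)@np.array([uv[0],uv[1],1.])
    return o+d*(z-o[2])/d[2]
def save(c,n): cv2.imwrite("pics/"+n,c["img"][:,:,::-1])
E
python3 - <<'E'
from h import *
import pickle
s=r.sense();print(s)
for n in("top","side"):
    c=r.capture(n);save(c,n+"0.png");pickle.dump(c,open(n+".pkl","wb"));print(n,cam(c)[2])
E
```

```text
pics
{'time_s': 0.0, 'joints': array([ 8.13377409e+01,  2.20901610e+01,  3.81198918e-01, -2.83268990e-02,
       -6.84106590e+01, -1.48178811e+01]), 'joint_velocities': array([ 0.052278  ,  0.05099917,  0.00290757,  0.03507217,  0.02041159,
       -0.02231038]), 'effort': array([ 1.32826754e-03, -3.90666676e+01,  1.87402171e+01,  4.21974063e+00,
        1.10551793e-02, -1.82341632e-04]), 'tcp_pos': array([0.24877325, 0.57277186, 0.24647727]), 'ee_rot': array([[ 9.17125580e-01, -3.98597640e-01, -7.68902941e-04],
       [-3.98598371e-01, -9.17123416e-01, -1.99468712e-03],
       [ 8.98986869e-05,  2.13586204e-03, -9.99997715e-01]]), 'wrist_force': array([ 0.56877292, -0.12702674,  0.38864031]), 'moment': array([ 0.04442529, -0.07289894,  0.03944666]), 'gripper_force': 0.0, 'gripper_width': 1.0009291276829075}
top [ 0.41385665 -0.02152131  0.78538015]
side [0.55437054 0.4498814  0.48627754]
```

View pics/top0.png

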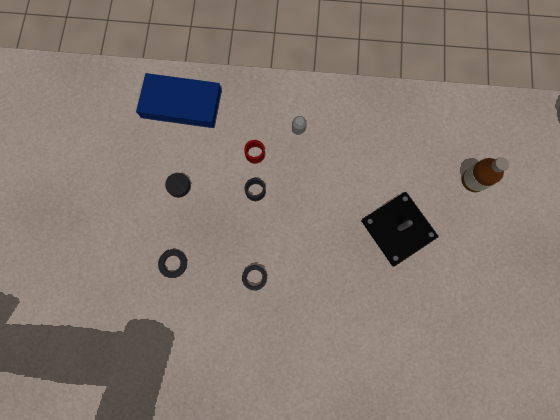

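View pics/side0.png

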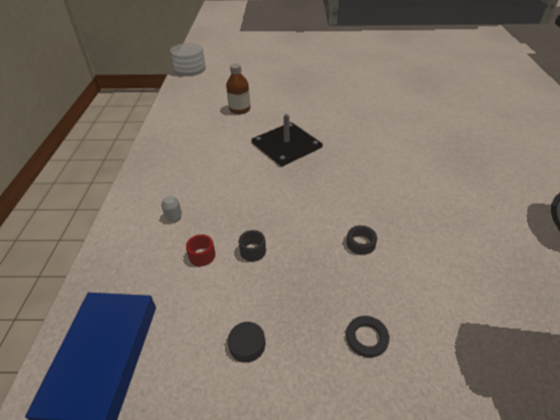

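The top view shows the bushing at (255,189), spacer (254,277), washer (172,263), cap (178,185), red decoy (255,151) and stand (400,228) with its bolt tip near (410,223). The side view agrees: bushing (252,245), spacer (362,240), washer (368,337).

```bash
cat >> h.py <<'E'
def blobs(img,thr=70,amin=150):
    "dark, filled outer contours: (ellipse centre, hull area, contour)"
    m=(img.max(2)<thr).astype(np.uint8)*255
    cs=cv2.findContours(m,cv2.RETR_EXTERNAL,cv2.CHAIN_APPROX_NONE)[0]
    return [(cv2.fitEllipse(cv2.convexHull(k)),cv2.contourArea(cv2.convexHull(k)),k) for k in cs if cv2.contourArea(cv2.convexHull(k))>amin and len(cv2.convexHull(k))>4]
E
python3 - <<'E'
from h import *
import pickle
c=pickle.load(open("top.pkl","rb"))
d=pickle.load(open("side.pkl","rb"))
for n,c,T in(("top",c,dict(bush=(255,189,.015),spacer=(254,277,.01),washer=(172,263,.005),stand=(400,228,.012),red=(255,151,.015),cap=(178,185,.01))),("side",d,dict(bush=(252,245,.015),spacer=(362,240,.01),washer=(368,337,.005),stand=(287,143,.012)))):
  for t in (55,75):
    B=blobs(c["img"],t)
    for k,(u,v,z) in T.items():
        b=min(B,key=lambda b:np.hypot(b[0][0][0]-u,b[0][0][1]-v))
        print(n,t,k,np.round(b[0][0],1),np.round(b[0][1],1),b[1],ray(c,b[0][0],z).round(4))
        if k=="stand":
            q=cv2.minAreaRect(b[2]);print(q, ray(c,q[0],z).round(4))
E
```

```text
top 55 bush [254.9 189. ] [20.5 22.8] 350.0 [0.6158 0.0484 0.015 ]
top 55 spacer [254.  277.2] [24.3 24.6] 458.5 [0.4419 0.0327 0.01  ]
top 55 washer [172.2 263.1] [27.5 29. ] 616.5 [0.455  0.1954 0.005 ]
top 55 stand [399.4 229.9] [63.9 87.4] 3053.5 [ 0.5586 -0.2436  0.012 ]
((399.1132507324219, 228.11227416992188), (57.681148529052734, 54.644264221191406), 55.3758430480957) [ 0.5621 -0.2428  0.012 ]
top 55 red [254.9 189. ] [20.5 22.8] 350.0 [0.6158 0.0484 0.015 ]
top 55 cap [177.6 184.6] [23.6 24.4] 435.5 [0.6125 0.2061 0.01  ]
top 75 bush [255.  188.8] [21.1 23.3] 369.5 [0.6162 0.0483 0.015 ]
top 75 spacer [254.2 277. ] [24.6 25.2] 471.0 [0.4421 0.0324 0.01  ]
top 75 washer [172.3 263.1] [27.9 29.5] 632.5 [0.455  0.1952 0.005 ]
top 75 stand [400.7 230. ] [64.  85.6] 3078.5 [ 0.5586 -0.246   0.012 ]
((399.12200927734375, 228.04110717773438), (57.682926177978516, 55.1593017578125), 55.491477966308594) [ 0.5622 -0.2428  0.012 ]
top 75 red [255.  188.8] [21.1 23.3] 369.5 [0.6162 0.0483 0.015 ]
top 75 cap [177.8 184.6] [24.2 25. ] 461.0 [0.6125 0.2058 0.01  ]
side 55 bush [251.9 245.7] [27.2 30.1] 603.5 [0.6146 0.0494 0.015 ]
side 55 spacer [361. 240.] [27.9 29.2] 616.5 [0.4413 0.0343 0.01  ]
side 55 washer [366.8 336.5] [38.2 43. ] 1269.0 [0.4549 0.1969 0.005 ]
side 55 stand [284.8 145. ] [37.8 68.8] 1638.0 [ 0.5647 -0.2263  0.012 ]
((286.64434814453125, 143.32473754882812), (36.247859954833984, 62.240718841552734), 66.03751373291016) [ 0.561  -0.2321  0.012 ]
side 75 bush [251.9 245.6] [27.7 31.4] 654.5 [0.6147 0.0493 0.015 ]
side 75 spacer [360.9 240. ] [28.8 30.5] 675.5 [0.4413 0.0342 0.01  ]
side 75 washer [366.9 336.5] [39.6 44. ] 1349.5 [0.4548 0.1969 0.005 ]
side 75 stand [286.4 140.6] [49.2 67.8] 1903.0 [ 0.5616 -0.2421  0.012 ]
((286.20733642578125, 142.86587524414062), (58.2528190612793, 43.572479248046875), 38.65980911254883) [ 0.5619 -0.2338  0.012 ]
```

>>> move_arm:
  series:
    - {"grip": 1,"xyz": [39,42,10],"angular": [0,0,0]}
    - {"grip": 1,"xyz": [78,83,20],"angular": [0,0,0]}
    - {"grip": 1,"xyz": [117,125,30],"angular": [0,0,0]}
    - {"grip": 1,"xyz": [155,165,40],"angular": [0,0,0]}
    - {"grip": 1,"xyz": [190,203,50],"angular": [0,0,0]}
    - {"grip": 1,"xyz": [225,240,60],"angular": [0,0,0]}
    - {"grip": 1,"xyz": [260,277,70],"angular": [0,0,0]}
    - {"grip": 1,"xyz": [295,314,80],"angular": [0,0,0]}
    - {"grip": 1,"xyz": [325,346,90],"angular": [0,0,0]}
    - {"grip": 1,"xyz": [350,373,95],"angular": [0,0,0]}

```text
time_s: 1.1
tcp_pos: [0.4147, 0.1085, 0.1556]
ee_rot: [[0.917, -0.398, -0.0], [-0.398, -0.917, -0.0], [-0.0, 0.0, -1.0]]
wrist_force: [1.7, 0.3, 0.3]
gripper_width: 0.996
gripper_force: 0.0
```

```bash
cat > go.py <<'E'
import sys
from h import *
s=r.sense();R=np.array(s["ee_rot"]);t=np.array(eval(sys.argv[1]))
print(s["time_s"],s["tcp_pos"].round(4),"shift mm",(R.T@(t-s["tcp_pos"])*1e3).round(1),"tilt",R[:2,2].round(4),"xdir",R[:2,0].round(3),s["gripper_width"].round(3),s["gripper_force"],s["wrist_force"].round(1))
E
python3 go.py "(.4417,.0335,.13)"
```

```text
Traceback (most recent call last):
  File "go.py", line 4, in <module>
    print(s["time_s"],s["tcp_pos"].round(4),"shift mm",(R.T@(t-s["tcp_pos"])*1e3).round(1),"tilt",R[:2,2].round(4),"xdir",R[:2,0].round(3),s["gripper_width"].round(3),s["gripper_force"],s["wrist_force"].round(1))
                                                                                                                                           ^^^^^^^^^^^^^^^^^^^^^^^^
AttributeError: 'float' object has no attribute 'round'
```

>>> move_arm:
  series:
    - {"grip": 1,"xyz": [25,27,15],"angular": [0,0,0]}
    - {"grip": 1,"xyz": [42,45,23],"angular": [0,0,0]}
    - {"grip": 1,"xyz": [42,45,23],"angular": [0,0,0]}
    - {"grip": 1,"xyz": [42,45,23],"angular": [0,0,0]}
    - {"grip": 1,"xyz": [42,45,23],"angular": [0,0,0]}

```text
time_s: 1.6
tcp_pos: [0.4354, 0.0531, 0.1333]
ee_rot: [[0.918, -0.398, 0.001], [-0.398, -0.918, 0.0], [0.0, -0.001, -1.0]]
wrist_force: [0.2, 0.7, -0.3]
gripper_width: 1.002
gripper_force: 0.0
```

```bash
sed -i 's/s\["gripper_width"\].round(3)/round(s["gripper_width"],3)/' go.py; python3 go.py "(.4417,.0335,.028)"
python3 - <<'E'
from h import *
s=r.sense();c=r.capture("wrist");save(c,"w1.png")
K,R,o=cam(c,s);print(o,K[0,0],np.array(c["hand_eye"]).round(3))
for b in blobs(c["img"],60,800): print(np.round(b[0][0],1),np.round(b[0][1],1),b[1],ray(c,b[0][0],.01,s).round(4),ray(c,b[0][0],.02,s).round(4))
E
```

```text
1.6 [0.4354 0.0531 0.1333] shift mm [ 13.6  15.5 105.3] tilt [0.0006 0.0003] xdir [ 0.918 -0.398] 1.002 0.0 [ 0.2  0.7 -0.3]
[0.49741565 0.0256125  0.27153666] 363.47108058399175 [[-0.    -0.969 -0.248  0.068]
 [ 1.    -0.     0.001  0.   ]
 [-0.001 -0.248  0.969 -0.138]
 [ 0.     0.     0.     1.   ]]
[489.3 462.1] [ 86.2 487. ] 899.0 [ 0.1505 -0.0281  0.01  ] [ 0.1637 -0.0261  0.02  ]
[154.  300.8] [ 51.1 123.6] 924.0 [0.4114 0.1724 0.01  ] [0.4146 0.1668 0.02  ]
[496.3 293.2] [102.9 234.1] 13363.0 [ 0.3101 -0.0776  0.01  ] [ 0.3172 -0.0737  0.02  ]
[238.2 354.7] [249.5 668.7] 78170.5 [0.3407 0.1321 0.01  ] [0.3467 0.1281 0.02  ]
[305.8 198.2] [44.3 46.5] 1324.0 [0.4401 0.0307 0.01  ] [0.4423 0.0305 0.02  ]
[302.2 188.7] [50.4 58.1] 832.5 [0.4477 0.0304 0.01  ] [0.4496 0.0302 0.02  ]
```

View pics/w1.png

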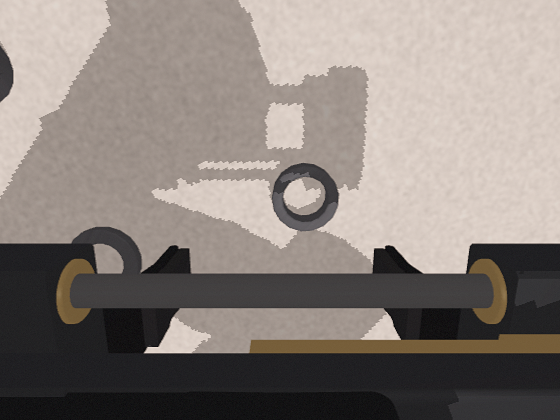

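The wrist view shows the spacer ring centred at (305,197), about (0.441, 0.031), which agrees with the other cameras. Going down to grasp.

>>> move_arm:
  series:
    - {"grip": 1,"xyz": [14,16,20],"angular": [0,0,0]}
    - {"grip": 1,"xyz": [14,16,45],"angular": [0,0,0]}
    - {"grip": 1,"xyz": [14,16,70],"angular": [0,0,0]}
    - {"grip": 1,"xyz": [14,16,88],"angular": [0,0,0]}
    - {"grip": 1,"xyz": [14,16,98],"angular": [0,0,0]}
    - {"grip": 1,"xyz": [14,16,103],"angular": [0,0,0]}
    - {"grip": 1,"xyz": [14,16,103],"angular": [0,0,0]}
    - {"grip": 1,"xyz": [14,16,103],"angular": [0,0,0]}

```text
time_s: 2.45
tcp_pos: [0.4424, 0.0327, 0.0307]
ee_rot: [[0.917, -0.398, 0.002], [-0.398, -0.917, 0.001], [0.001, -0.001, -1.0]]
wrist_force: [-0.2, 0.6, 0.6]
gripper_width: 1.0
gripper_force: 0.0
```

```bash
python3 go.py "(.4413,.0325,.028)"
```

```text
2.45 [0.4424 0.0327 0.0307] shift mm [-0.9  0.6  2.7] tilt [0.0015 0.0006] xdir [ 0.917 -0.398] 1.0 0.0 [-0.2  0.6  0.6]
```

>>> move_arm:
  series:
    - {"grip": 0,"xyz": [0,0,2],"angular": [0,0,0]}
    - {"grip": 0,"xyz": [0,0,2],"angular": [0,0,0]}
    - {"grip": 0,"xyz": [0,0,2],"angular": [0,0,0]}
    - {"grip": 0,"xyz": [0,0,2],"angular": [0,0,0]}
    - {"grip": 0,"xyz": [0,0,2],"angular": [0,0,0]}
    - {"grip": 0,"xyz": [0,0,2],"angular": [0,0,0]}
    - {"grip": 0,"xyz": [0,0,2],"angular": [0,0,0]}
    - {"grip": 0,"xyz": [0,0,2],"angular": [0,0,0]}

```text
time_s: 3.25
tcp_pos: [0.4418, 0.0322, 0.028]
ee_rot: [[0.917, -0.398, -0.0], [-0.398, -0.917, -0.0], [-0.0, 0.0, -1.0]]
wrist_force: [-0.7, -0.6, 1.2]
gripper_width: 0.542
gripper_force: 30.0
```

>>> move_arm:
  series:
    - {"grip": 0,"xyz": [0,0,-30],"angular": [0,0,0]}
    - {"grip": 0,"xyz": [0,0,-70],"angular": [0,0,0]}
    - {"grip": 0,"xyz": [20,19,-102],"angular": [0,0,0]}
    - {"grip": 0,"xyz": [50,47,-110],"angular": [0,0,0]}
    - {"grip": 0,"xyz": [80,74,-110],"angular": [0,0,0]}
    - {"grip": 0,"xyz": [110,102,-110],"angular": [0,0,0]}
    - {"grip": 0,"xyz": [140,130,-110],"angular": [0,0,0]}
    - {"grip": 0,"xyz": [160,149,-110],"angular": [0,0,0]}
    - {"grip": 0,"xyz": [170,158,-110],"angular": [0,0,0]}
    - {"grip": 0,"xyz": [170,158,-110],"angular": [0,0,0]}

```text
time_s: 4.25
tcp_pos: [0.5346, -0.1815, 0.137]
ee_rot: [[0.916, -0.401, -0.001], [-0.401, -0.916, 0.0], [-0.001, 0.0, -1.0]]
wrist_force: [-0.9, 0.7, -1.4]
gripper_width: 0.541
gripper_force: 30.0
```

```bash
python3 go.py "(.562,-.243,.138)"
python3 - <<'E'
from h import *
s=r.sense();c=r.capture("wrist");save(c,"w2.png")
m=(c["img"].max(2)<45).astype(np.uint8)*255
for k in cv2.findContours(m[:300],cv2.RETR_EXTERNAL,cv2.CHAIN_APPROX_NONE)[0]:
    if cv2.contourArea(k)>1500:
        q=cv2.minAreaRect(k);print(q,ray(c,q[0],.012,s).round(4))
c=r.capture("top")
save({"img":cv2.resize(c["img"][150:290,330:480],None,fx=4,fy=4)},"t2.png")
E
```

```text
4.25 [ 0.5346 -0.1815  0.137 ] shift mm [49.7 45.4 -1. ] tilt [-0.0014  0.0003] xdir [ 0.916 -0.401] 0.541 29.999372670426965 [-0.9  0.7 -1.4]
((472.5, 271.5), (55.0, 163.0), 90.0) [ 0.4327 -0.3005  0.012 ]
((88.5, 271.5), (55.0, 165.0), 90.0) [ 0.5528 -0.0264  0.012 ]
((344.06787109375, 139.98751831054688), (156.05136108398438, 161.29689025878906), 31.568973541259766) [ 0.5667 -0.2451  0.012 ]
```

View pics/w2.png

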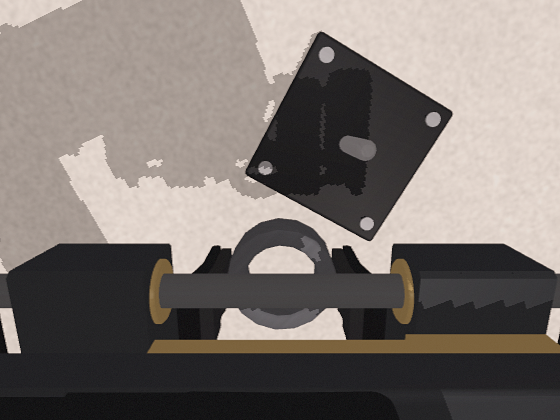

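The wrist view shows the spacer held, and the foot with screws at (326,54), (433,119), (367,223), (265,168), so its centre is about (348,141). The bolt tip is about (366,150).

Run:
```python
from h import *
import pickle
s=r.sense();c=r.capture("wrist")
print(ray(c,(347.7,141),.012,s).round(4),ray(c,(366,150),.074,s).round(4))
t=pickle.load(open("top.pkl","rb"));print(ray(t,(411,223),.074).round(4))
print(s["tcp_pos"])
R=s["ee_rot"]
for p in [(.564,-.2435)]: print((R.T@(np.array([*p,.137])-s["tcp_pos"])*1e3).round(1))
```

```text
[ 0.5644 -0.2455  0.012 ] [ 0.5634 -0.244   0.074 ]
[ 0.5615 -0.2464  0.074 ]
[ 0.53391307 -0.17985521  0.13731391]
[53.  46.4  0.2]
```

>>> move_arm:
  series:
    - {"grip": 0,"xyz": [25,22,0],"angular": [0,0,0]}
    - {"grip": 0,"xyz": [44,39,0],"angular": [0,0,0]}
    - {"grip": 0,"xyz": [52,47,0],"angular": [0,0,0]}
    - {"grip": 0,"xyz": [52,47,5],"angular": [0,0,0]}
    - {"grip": 0,"xyz": [52,47,15],"angular": [0,0,0]}
    - {"grip": 0,"xyz": [52,47,20],"angular": [0,0,0]}
    - {"grip": 0,"xyz": [52,47,20],"angular": [0,0,0]}
    - {"grip": 0,"xyz": [52,47,20],"angular": [0,0,0]}

```text
time_s: 5.2
tcp_pos: [0.5635, -0.2436, 0.1178]
ee_rot: [[0.918, -0.398, -0.001], [-0.398, -0.918, 0.0], [-0.001, 0.0, -1.0]]
wrist_force: [0.5, -0.8, -2.3]
gripper_width: 0.541
gripper_force: 30.0
```

```bash
python3 go.py "(.563,-.244,.041)"
```

```text
5.2 [ 0.5635 -0.2436  0.1178] shift mm [-0.3  0.6 76.8] tilt [-0.0006  0.    ] xdir [ 0.918 -0.398] 0.541 29.999493286013603 [ 0.5 -0.8 -2.3]
```

>>> move_arm:
  series:
    - {"grip": 0,"xyz": [0,0,12],"angular": [0,0,0]}
    - {"grip": 0,"xyz": [0,0,26],"angular": [0,0,0]}
    - {"grip": 0,"xyz": [0,0,40],"angular": [0,0,0]}
    - {"grip": 0,"xyz": [0,0,54],"angular": [0,0,0]}
    - {"grip": 0,"xyz": [0,0,66],"angular": [0,0,0]}
    - {"grip": 0,"xyz": [0,0,72],"angular": [0,0,0]}
    - {"grip": 0,"xyz": [0,0,75],"angular": [0,0,0]}
    - {"grip": 0,"xyz": [0,0,76],"angular": [0,0,0]}
    - {"grip": 0,"xyz": [0,0,76],"angular": [0,0,0]}

```text
time_s: 6.1
tcp_pos: [0.5641, -0.2443, 0.0423]
ee_rot: [[0.917, -0.398, 0.001], [-0.398, -0.917, -0.0], [0.001, -0.0, -1.0]]
wrist_force: [0.4, 0.9, -1.9]
gripper_width: 0.544
gripper_force: 30.0
```

>>> move_arm:
  series:
    - {"grip": 0,"xyz": [0,0,1],"angular": [0,0,0]}
    - {"grip": 0,"xyz": [0,0,2],"angular": [0,0,0]}
    - {"grip": 0,"xyz": [0,0,2],"angular": [0,0,0]}
    - {"grip": 1,"xyz": [0,0,2],"angular": [0,0,0]}
    - {"grip": 1,"xyz": [0,0,2],"angular": [0,0,0]}
    - {"grip": 1,"xyz": [0,0,2],"angular": [0,0,0]}
    - {"grip": 1,"xyz": [0,0,2],"angular": [0,0,0]}
    - {"grip": 1,"xyz": [0,0,2],"angular": [0,0,0]}
    - {"grip": 1,"xyz": [0,0,2],"angular": [0,0,0]}

```text
time_s: 7.0
tcp_pos: [0.5638, -0.2442, 0.0401]
ee_rot: [[0.917, -0.398, 0.0], [-0.398, -0.917, -0.0], [0.0, 0.0, -1.0]]
wrist_force: [-0.9, 0.2, 0.2]
gripper_width: 0.967
gripper_force: 0.0
```

>>> move_arm:
  series:
    - {"grip": 1,"xyz": [0,0,-30],"angular": [0,0,0]}
    - {"grip": 1,"xyz": [0,0,-70],"angular": [0,0,0]}
    - {"grip": 1,"xyz": [-5,-7,-90],"angular": [0,0,0]}
    - {"grip": 1,"xyz": [-30,-39,-90],"angular": [0,0,0]}
    - {"grip": 1,"xyz": [-58,-76,-90],"angular": [0,0,0]}
    - {"grip": 1,"xyz": [-88,-115,-90],"angular": [0,0,0]}
    - {"grip": 1,"xyz": [-118,-154,-90],"angular": [0,0,0]}
    - {"grip": 1,"xyz": [-148,-194,-90],"angular": [0,0,0]}
    - {"grip": 1,"xyz": [-178,-233,-90],"angular": [0,0,0]}
    - {"grip": 1,"xyz": [-205,-269,-90],"angular": [0,0,0]}

```text
time_s: 8.0
tcp_pos: [0.482, 0.0861, 0.1303]
ee_rot: [[0.917, -0.398, 0.001], [-0.398, -0.917, 0.0], [0.0, -0.001, -1.0]]
wrist_force: [1.2, 0.3, 0.1]
gripper_width: 1.002
gripper_force: 0.0
```

>>> move_arm:
  series:
    - {"grip": 1,"xyz": [-27,-35,0],"angular": [0,0,0]}
    - {"grip": 1,"xyz": [-50,-65,0],"angular": [0,0,0]}
    - {"grip": 1,"xyz": [-65,-85,0],"angular": [0,0,0]}
    - {"grip": 1,"xyz": [-70,-91,0],"angular": [0,0,0]}
    - {"grip": 1,"xyz": [-70,-91,0],"angular": [0,0,0]}
    - {"grip": 1,"xyz": [-70,-91,0],"angular": [0,0,0]}

```text
time_s: 8.6
tcp_pos: [0.4548, 0.1948, 0.1299]
ee_rot: [[0.917, -0.399, -0.0], [-0.399, -0.917, -0.0], [-0.0, 0.001, -1.0]]
wrist_force: [0.3, 0.6, -0.4]
gripper_width: 1.0
gripper_force: 0.0
```

```bash
python3 go.py "(.455,.196,.027)"
python3 - <<'E'
from h import *
s=r.sense();c=r.capture("wrist");save(c,"w3.png")
for b in blobs(c["img"],70,800):
  if b[0][0][1]<260: print(np.round(b[0][0],1),np.round(b[0][1],1),b[1],ray(c,b[0][0],.005,s).round(4))
c=r.capture("top")
m=np.vstack([cv2.resize(c["img"][180:270,350:450],(500,450))])
save({"img":m},"t3.png")
E
```

```text
8.6 [0.4548 0.1948 0.1299] shift mm [ -0.3  -1.2 102.9] tilt [-0.0005 -0.0004] xdir [ 0.917 -0.399] 1.0 0.0 [ 0.3  0.6 -0.4]
[279.4 221.7] [55.9 73. ] 2391.0 [0.4503 0.1974 0.005 ]
[164.5   1.7] [74.5 92.2] 2802.5 [0.616  0.2064 0.005 ]
```

View pics/t3.png

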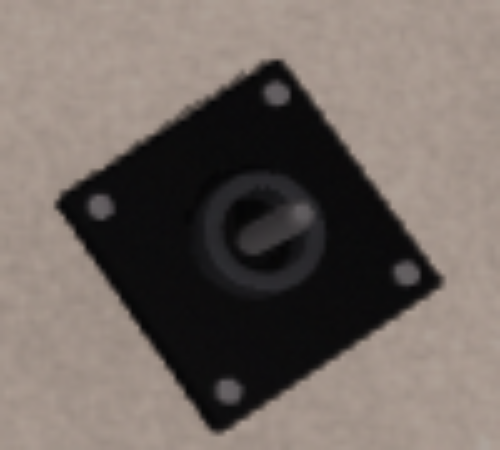

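View pics/w3.png

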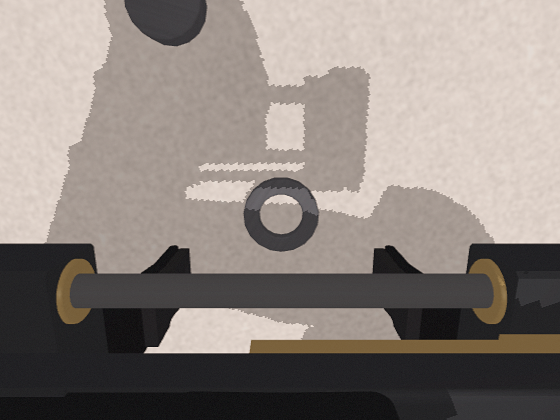

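The spacer sits flat and centred round the bolt (crop (265,232)). The washer is centred in the wrist view at (281,214), nearly under the tool.

>>> move_arm:
  series:
    - {"grip": 1,"xyz": [0,-1,20],"angular": [0,0,0]}
    - {"grip": 1,"xyz": [0,-1,45],"angular": [0,0,0]}
    - {"grip": 1,"xyz": [0,-1,70],"angular": [0,0,0]}
    - {"grip": 1,"xyz": [0,-1,88],"angular": [0,0,0]}
    - {"grip": 1,"xyz": [0,-1,97],"angular": [0,0,0]}
    - {"grip": 1,"xyz": [0,-1,101],"angular": [0,0,0]}
    - {"grip": 1,"xyz": [0,-1,101],"angular": [0,0,0]}
    - {"grip": 1,"xyz": [0,-1,101],"angular": [0,0,0]}

```text
time_s: 9.5
tcp_pos: [0.4559, 0.1967, 0.0298]
ee_rot: [[0.917, -0.399, 0.001], [-0.399, -0.917, 0.001], [0.001, -0.001, -1.0]]
wrist_force: [0.3, -0.7, -0.4]
gripper_width: 0.995
gripper_force: 0.0
```

>>> move_arm:
  series:
    - {"grip": 1,"xyz": [0,0,2],"angular": [0,0,0]}
    - {"grip": 0,"xyz": [0,0,2],"angular": [0,0,0]}
    - {"grip": 0,"xyz": [0,0,2],"angular": [0,0,0]}
    - {"grip": 0,"xyz": [0,0,2],"angular": [0,0,0]}
    - {"grip": 0,"xyz": [0,0,2],"angular": [0,0,0]}
    - {"grip": 0,"xyz": [0,0,2],"angular": [0,0,0]}
    - {"grip": 0,"xyz": [0,0,2],"angular": [0,0,0]}
    - {"grip": 0,"xyz": [0,0,2],"angular": [0,0,0]}

```text
time_s: 10.3
tcp_pos: [0.4552, 0.1963, 0.027]
ee_rot: [[0.917, -0.398, -0.0], [-0.398, -0.917, -0.0], [-0.0, 0.0, -1.0]]
wrist_force: [0.3, 0.1, 1.4]
gripper_width: 0.62
gripper_force: 30.0
```

>>> move_arm:
  series:
    - {"grip": 0,"xyz": [0,0,-20],"angular": [0,0,0]}
    - {"grip": 0,"xyz": [0,0,-60],"angular": [0,0,0]}
    - {"grip": 0,"xyz": [3,4,-100],"angular": [0,0,0]}
    - {"grip": 0,"xyz": [20,26,-110],"angular": [0,0,0]}
    - {"grip": 0,"xyz": [45,59,-110],"angular": [0,0,0]}
    - {"grip": 0,"xyz": [72,95,-110],"angular": [0,0,0]}
    - {"grip": 0,"xyz": [100,132,-110],"angular": [0,0,0]}
    - {"grip": 0,"xyz": [128,168,-110],"angular": [0,0,0]}
    - {"grip": 0,"xyz": [156,205,-110],"angular": [0,0,0]}
    - {"grip": 0,"xyz": [184,242,-110],"angular": [0,0,0]}

```text
time_s: 11.3
tcp_pos: [0.5277, -0.1006, 0.1368]
ee_rot: [[0.917, -0.398, -0.0], [-0.398, -0.917, 0.0], [-0.0, -0.0, -1.0]]
wrist_force: [0.8, 1.1, -0.8]
gripper_width: 0.622
gripper_force: 30.0
```

>>> move_arm:
  series:
    - {"grip": 0,"xyz": [26,34,0],"angular": [0,0,0]}
    - {"grip": 0,"xyz": [50,66,0],"angular": [0,0,0]}
    - {"grip": 0,"xyz": [70,92,0],"angular": [0,0,0]}
    - {"grip": 0,"xyz": [83,109,0],"angular": [0,0,0]}
    - {"grip": 0,"xyz": [89,117,0],"angular": [0,0,0]}
    - {"grip": 0,"xyz": [90,119,0],"angular": [0,0,0]}
    - {"grip": 0,"xyz": [90,119,0],"angular": [0,0,0]}
    - {"grip": 0,"xyz": [90,119,0],"angular": [0,0,0]}

```text
time_s: 12.1
tcp_pos: [0.5626, -0.2427, 0.137]
ee_rot: [[0.918, -0.397, -0.0], [-0.397, -0.918, 0.0], [-0.0, -0.0, -1.0]]
wrist_force: [-0.2, -0.0, -0.3]
gripper_width: 0.628
gripper_force: 30.0
```

```bash
python3 go.py "(.5635,-.244,.060)"; python3 -c "
from h import *
c=r.capture('wrist');save(c,'w4.png')"
```

```text
12.1 [ 0.5626 -0.2427  0.137 ] shift mm [ 1.4  0.8 77. ] tilt [-0.0003  0.0003] xdir [ 0.918 -0.397] 0.628 29.99957475811243 [-0.2 -0.  -0.3]
```

View pics/w4.png

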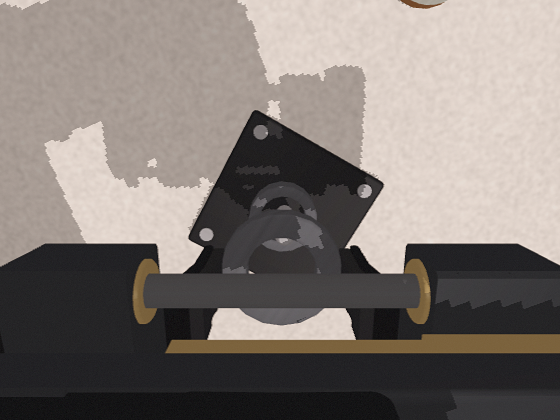

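The washer is held level (ring around (283,265)) and lines up with the bolt and spacer behind it at (284,210). Lowering.

>>> move_arm:
  series:
    - {"grip": 0,"xyz": [1,1,10],"angular": [0,0,0]}
    - {"grip": 0,"xyz": [1,1,24],"angular": [0,0,0]}
    - {"grip": 0,"xyz": [1,1,38],"angular": [0,0,0]}
    - {"grip": 0,"xyz": [1,1,52],"angular": [0,0,0]}
    - {"grip": 0,"xyz": [1,1,64],"angular": [0,0,0]}
    - {"grip": 0,"xyz": [1,1,72],"angular": [0,0,0]}
    - {"grip": 0,"xyz": [1,1,76],"angular": [0,0,0]}
    - {"grip": 0,"xyz": [1,1,77],"angular": [0,0,0]}
    - {"grip": 0,"xyz": [1,1,77],"angular": [0,0,0]}

```text
time_s: 13.05
tcp_pos: [0.5636, -0.2453, 0.0602]
ee_rot: [[0.917, -0.398, 0.001], [-0.398, -0.917, -0.0], [0.001, -0.0, -1.0]]
wrist_force: [0.1, -0.1, -0.8]
gripper_width: 0.617
gripper_force: 30.0
```

>>> move_arm:
  series:
    - {"grip": 0,"xyz": [0,0,1],"angular": [0,0,0]}
    - {"grip": 0,"xyz": [0,0,1],"angular": [0,0,0]}
    - {"grip": 1,"xyz": [0,0,1],"angular": [0,0,0]}
    - {"grip": 1,"xyz": [0,0,1],"angular": [0,0,0]}
    - {"grip": 1,"xyz": [0,0,1],"angular": [0,0,0]}
    - {"grip": 1,"xyz": [0,0,1],"angular": [0,0,0]}
    - {"grip": 1,"xyz": [0,0,1],"angular": [0,0,0]}
    - {"grip": 1,"xyz": [0,0,1],"angular": [0,0,0]}

```text
time_s: 13.85
tcp_pos: [0.5633, -0.2452, 0.059]
ee_rot: [[0.917, -0.398, 0.0], [-0.398, -0.917, -0.0], [0.0, -0.0, -1.0]]
wrist_force: [-0.1, -0.2, 0.1]
gripper_width: 0.983
gripper_force: 0.0
```

>>> move_arm:
  series:
    - {"grip": 1,"xyz": [0,0,-30],"angular": [0,0,0]}
    - {"grip": 1,"xyz": [0,0,-65],"angular": [0,0,0]}
    - {"grip": 1,"xyz": [-6,-25,-80],"angular": [0,0,0]}
    - {"grip": 1,"xyz": [-15,-62,-80],"angular": [0,0,0]}
    - {"grip": 1,"xyz": [-26,-107,-80],"angular": [0,0,0]}
    - {"grip": 1,"xyz": [-37,-152,-80],"angular": [0,0,0]}
    - {"grip": 1,"xyz": [-48,-198,-80],"angular": [0,0,0]}
    - {"grip": 1,"xyz": [-58,-243,-80],"angular": [0,0,0]}
    - {"grip": 1,"xyz": [-66,-274,-80],"angular": [0,0,0]}
    - {"grip": 1,"xyz": [-70,-290,-80],"angular": [0,0,0]}

```text
time_s: 14.85
tcp_pos: [0.615, 0.0515, 0.139]
ee_rot: [[0.918, -0.396, 0.0], [-0.396, -0.918, 0.0], [0.0, -0.0, -1.0]]
wrist_force: [-0.2, 0.3, 0.2]
gripper_width: 1.0
gripper_force: 0.0
```

>>> move_arm:
  series:
    - {"grip": 1,"xyz": [0,0,0],"angular": [0,0,0]}
    - {"grip": 1,"xyz": [0,0,0],"angular": [0,0,0]}

```text
time_s: 15.05
tcp_pos: [0.6143, 0.0483, 0.1388]
ee_rot: [[0.917, -0.399, -0.001], [-0.399, -0.917, -0.0], [-0.001, 0.001, -1.0]]
wrist_force: [0.5, 0.1, -0.2]
gripper_width: 1.002
gripper_force: 0.0
```

```bash
python3 go.py "(.615,.049,.038)"
python3 - <<'E'
from h import *
s=r.sense();c=r.capture("wrist");t=r.capture("top")
for b in blobs(c["img"],70,600):
  if b[0][0][1]<260: print(np.round(b[0][0],1),np.round(b[0][1],1),b[1],ray(c,b[0][0],.015,s).round(4))
i=np.full((600,800,3),255,np.uint8); i[:420,:560]=c["img"]; i[300:600,500:800]=cv2.resize(t["img"][180:270,355:445],(300,300))
save({"img":i},"w5.png")
E
```

```text
15.05 [0.6143 0.0483 0.1388] shift mm [  0.4  -0.9 100.8] tilt [-0.0008 -0.0003] xdir [ 0.917 -0.399] 1.002 0.0 [ 0.5  0.1 -0.2]
[281.  217.4] [45.5 45.7] 1134.5 [0.6127 0.0484 0.015 ]
[280.2 211.1] [53.1 56.9] 854.5 [0.6173 0.047  0.015 ]
```

View pics/w5.png

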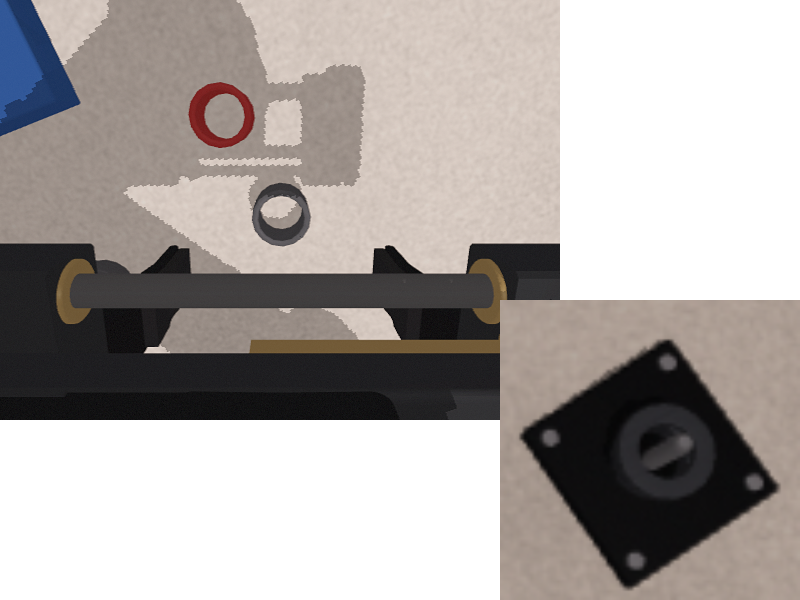

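The washer lies flat on the spacer around the bolt (inset (667,450)). The bushing is at (281,214), under the tool, with the red decoy at (221,115) clear of the fingers.

>>> move_arm:
  series:
    - {"grip": 1,"xyz": [0,0,15],"angular": [0,0,0]}
    - {"grip": 1,"xyz": [0,0,40],"angular": [0,0,0]}
    - {"grip": 1,"xyz": [0,0,65],"angular": [0,0,0]}
    - {"grip": 1,"xyz": [0,0,87],"angular": [0,0,0]}
    - {"grip": 1,"xyz": [0,0,98],"angular": [0,0,0]}
    - {"grip": 1,"xyz": [0,0,103],"angular": [0,0,0]}
    - {"grip": 1,"xyz": [0,0,103],"angular": [0,0,0]}
    - {"grip": 1,"xyz": [0,0,103],"angular": [0,0,0]}

```text
time_s: 15.95
tcp_pos: [0.6155, 0.0487, 0.0371]
ee_rot: [[0.917, -0.399, 0.002], [-0.399, -0.917, 0.0], [0.002, -0.001, -1.0]]
wrist_force: [-0.1, -0.5, 0.8]
gripper_width: 0.999
gripper_force: 0.0
```

>>> move_arm:
  series:
    - {"grip": 0,"xyz": [0,0,0],"angular": [0,0,0]}
    - {"grip": 0,"xyz": [0,0,0],"angular": [0,0,0]}
    - {"grip": 0,"xyz": [0,0,0],"angular": [0,0,0]}
    - {"grip": 0,"xyz": [0,0,0],"angular": [0,0,0]}
    - {"grip": 0,"xyz": [0,0,0],"angular": [0,0,0]}
    - {"grip": 0,"xyz": [0,0,0],"angular": [0,0,0]}
    - {"grip": 0,"xyz": [0,0,0],"angular": [0,0,0]}
    - {"grip": 0,"xyz": [0,0,0],"angular": [0,0,0]}

```text
time_s: 16.75
tcp_pos: [0.6146, 0.0487, 0.036]
ee_rot: [[0.917, -0.398, -0.0], [-0.398, -0.917, -0.0], [-0.0, 0.0, -1.0]]
wrist_force: [0.3, 0.9, -0.6]
gripper_width: 0.477
gripper_force: 30.0
```

>>> move_arm:
  series:
    - {"grip": 0,"xyz": [0,0,-25],"angular": [0,0,0]}
    - {"grip": 0,"xyz": [0,0,-65],"angular": [0,0,0]}
    - {"grip": 0,"xyz": [2,8,-100],"angular": [0,0,0]}
    - {"grip": 0,"xyz": [9,36,-110],"angular": [0,0,0]}
    - {"grip": 0,"xyz": [18,76,-110],"angular": [0,0,0]}
    - {"grip": 0,"xyz": [29,120,-110],"angular": [0,0,0]}
    - {"grip": 0,"xyz": [40,164,-110],"angular": [0,0,0]}
    - {"grip": 0,"xyz": [50,208,-110],"angular": [0,0,0]}
    - {"grip": 0,"xyz": [59,245,-110],"angular": [0,0,0]}
    - {"grip": 0,"xyz": [66,272,-110],"angular": [0,0,0]}

```text
time_s: 17.75
tcp_pos: [0.5657, -0.2292, 0.1456]
ee_rot: [[0.916, -0.4, -0.001], [-0.4, -0.916, 0.0], [-0.001, 0.0, -1.0]]
wrist_force: [0.3, 0.1, -0.4]
gripper_width: 0.474
gripper_force: 30.0
```

>>> move_arm:
  series:
    - {"grip": 0,"xyz": [3,13,0],"angular": [0,0,0]}
    - {"grip": 0,"xyz": [4,17,0],"angular": [0,0,0]}
    - {"grip": 0,"xyz": [4,17,0],"angular": [0,0,0]}
    - {"grip": 0,"xyz": [4,17,0],"angular": [0,0,0]}

```text
time_s: 18.15
tcp_pos: [0.564, -0.2431, 0.1459]
ee_rot: [[0.918, -0.397, -0.0], [-0.397, -0.918, 0.0], [-0.0, -0.0, -1.0]]
wrist_force: [0.7, 0.5, -0.6]
gripper_width: 0.48
gripper_force: 30.0
```

```bash
python3 go.py "(.5635,-.2442,.078)"
```

```text
18.15 [ 0.564  -0.2431  0.1459] shift mm [-0.   1.2 67.9] tilt [-0.0001  0.0002] xdir [ 0.918 -0.397] 0.48 29.999842015095055 [ 0.7  0.5 -0.6]
```

>>> move_arm:
  series:
    - {"grip": 0,"xyz": [0,1,8],"angular": [0,0,0]}
    - {"grip": 0,"xyz": [0,1,20],"angular": [0,0,0]}
    - {"grip": 0,"xyz": [0,1,33],"angular": [0,0,0]}
    - {"grip": 0,"xyz": [0,1,46],"angular": [0,0,0]}
    - {"grip": 0,"xyz": [0,1,57],"angular": [0,0,0]}
    - {"grip": 0,"xyz": [0,1,63],"angular": [0,0,0]}
    - {"grip": 0,"xyz": [0,1,66],"angular": [0,0,0]}
    - {"grip": 0,"xyz": [0,1,67],"angular": [0,0,0]}
    - {"grip": 0,"xyz": [0,1,67],"angular": [0,0,0]}

```text
time_s: 19.05
tcp_pos: [0.5636, -0.2453, 0.0793]
ee_rot: [[0.917, -0.398, 0.001], [-0.398, -0.917, -0.0], [0.001, -0.0, -1.0]]
wrist_force: [0.0, -0.1, -1.2]
gripper_width: 0.476
gripper_force: 30.0
```

>>> move_arm:
  series:
    - {"grip": 0,"xyz": [0,0,1],"angular": [0,0,0]}
    - {"grip": 0,"xyz": [0,0,1],"angular": [0,0,0]}
    - {"grip": 1,"xyz": [0,0,1],"angular": [0,0,0]}
    - {"grip": 1,"xyz": [0,0,1],"angular": [0,0,0]}
    - {"grip": 1,"xyz": [0,0,1],"angular": [0,0,0]}
    - {"grip": 1,"xyz": [0,0,1],"angular": [0,0,0]}
    - {"grip": 1,"xyz": [0,0,1],"angular": [0,0,0]}
    - {"grip": 1,"xyz": [0,0,1],"angular": [0,0,0]}

```text
time_s: 19.85
tcp_pos: [0.5633, -0.2451, 0.078]
ee_rot: [[0.917, -0.398, 0.0], [-0.398, -0.917, -0.0], [0.0, -0.0, -1.0]]
wrist_force: [-0.6, -0.1, 0.4]
gripper_width: 0.933
gripper_force: 0.0
```

>>> move_arm:
  series:
    - {"grip": 1,"xyz": [0,0,-25],"angular": [0,0,0]}
    - {"grip": 1,"xyz": [0,0,-60],"angular": [0,0,0]}
    - {"grip": 1,"xyz": [0,0,-90],"angular": [0,0,0]}
    - {"grip": 1,"xyz": [-20,-20,-100],"angular": [0,0,0]}
    - {"grip": 1,"xyz": [-50,-50,-100],"angular": [0,0,0]}
    - {"grip": 1,"xyz": [-80,-80,-100],"angular": [0,0,0]}
    - {"grip": 1,"xyz": [-105,-105,-100],"angular": [0,0,0]}
    - {"grip": 1,"xyz": [-120,-120,-100],"angular": [0,0,0]}
    - {"grip": 1,"xyz": [-120,-120,-100],"angular": [0,0,0]}
    - {"grip": 1,"xyz": [-120,-120,-100],"angular": [0,0,0]}

```text
time_s: 20.85
tcp_pos: [0.5013, -0.0871, 0.1784]
ee_rot: [[0.918, -0.397, 0.001], [-0.397, -0.918, -0.0], [0.001, -0.0, -1.0]]
wrist_force: [0.3, -1.3, -0.3]
gripper_width: 0.997
gripper_force: 0.0
```

Run:
```python
from h import *
c=r.capture("side");t=r.capture("top")
i=np.hstack([cv2.resize(c["img"][90:180,240:330],(400,400)),cv2.resize(t["img"][180:270,355:445],(400,400))])
save({"img":i},"end.png")
```

```text
(no output)
```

View pics/end.png

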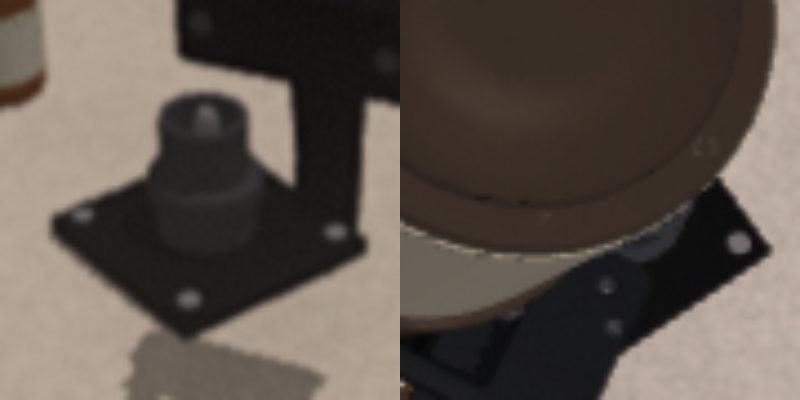

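The side crop shows spacer, washer and bushing stacked square on the bolt (around (205,170)), with the gripper clear of them.

```bash
python3 -c "
from station import r
print(r.finish_job())"
```

```text
the job is handed in; nothing more can be done
None
```

The job is handed in at about 21 s: the last side view shows the spacer, washer and bushing stacked flat on the bolt in that order, let go, with the gripper clear; no verdict was returned.

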